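Load the embroidery thread stand in needle order

ROBOT

A 6-joint arm with a two-finger parallel gripper is mounted at the origin on the work surface. World frame = base frame: x ahead of the robot, y to its left, z up, the work surface at z = 0. Lengths are in m, angles in rad, forces in N, time in s.
With the tool pointing down it reaches from about 0.35 to 0.975 m from the base axis. Payload 4.9 kg.
Tool frame: the origin (TCP) lies at the very end of the fingers, on their centre line; the grasp point (between the pads) lies 19 mm behind it; z points along the fingers, y is the direction in which the jaws open and shut (so a half turn about z gives the same grasp; the last joint's range is limited). The gripper opens to 85 mm and grips with 20 to 120 N. Pads are 22 mm wide; open, the fingers measure 114 mm over their backs; the gripper's body (76 mm by 85 mm) begins 54 mm behind the grasp point. The pads swing forward as they close: fully open they stand 13 mm farther back than shut.
Start: joints at [-1.368, 0.053, 1.613, -0, 1.476, -0.119], TCP at [0.198, -0.593, 0.231] pointing down, gripper open.
Joint ranges: [-3.01, 3.01], [-1.01, 2.22], [0.06, 2.58], [-1.02, 4.17], [0.09, 2.62], [-3.14, 3.14]. Speed limits (rad/s): [2.57, 2.57, 3.14, 3.14, 3.14, 3.14].

INTERFACE

Orientations are given as [roll, pitch, yaw] about the fixed x, y, z axes, in that order (R = Rz(yaw) Ry(pitch) Rx(roll)).
In Python, from plant import env gives the robot as it stands. The module is installed in compiled form; this text tells all that it offers.
- The arm moves only by the tool jog_arm, never from a script. Its arguments are lists of equal length, an entry for each row: "delta_pos": the shift along the world's x, y, z in units of 40 mm (1.0 is 40 mm), a list of three; "twist": the turn, a rotation vector about the world's x, y, z in units of 6 degrees (1.0 is 6 degrees), a list of three. A call has exactly 8 rows; each row is the pose to reach, as a shift and turn from the pose commanded when the call began; what a row does not reach only later rows make up. A row lasts 1/10 s, in which the tool goes at most 50 mm and 8.59 degrees, less where a joint would pass 70% of its speed; a pose out of reach is approached as far as the arm can. A call with a gripper value outside its range is refused whole. "grip" is the opening, from -1 (shut) to 1 (fully open), so that 0 is half open, set as the call begins (left out, the last holds). The fingers move at their own pace and stop on an object; "newtons" is the grip in N (left out, the last holds). Time passes only in rows, so rows that repeat a pose let the fingers close, or fill a call up. It gives the time, the measured TCP pose, the force and the opening at its end, in the units of the state.
- env.get_state(): the state, without advancing time (a new reading comes with each control period).
- env.camera(name): name is "side" or "top" or "wrist"; returns (picture, depth): 384x512x3 uint8, red, green, blue; 384x512 float32, m along the optical axis (not along the pixel's ray), 0 where there is no reading.
- env.get_calibration(name): a dict with "fx", "fy", "cx", "cy" (pixels), "R" (3x3) and "t" (3): a world point X has camera coordinates R X + t. Camera axes: x right, y down, z forward; pixel columns grow to the right and rows downward; lengths in m; the calibration is good to about 2 mm. A picture is of the moment at which its call begins: read the wrist's pose just before it. get_calibration takes no time and is no camera call; for the wrist camera it gives the pose at the moment of the call.
- env.sign_off(): hands the job in, once; it reports no verdict.
The state is a dict: "t": time; "q": joint angles; "joint_vel": joint speeds; "tau": joint torques, N m; "position": TCP position; "tcp_rot": TCP orientation; "force": force on the tool from outside, world axes, zero at the start; "wrist_torque": the same for the moment, N m; "opening": finger opening in m.
Only numpy, scipy, OpenCV 4.12 (cv2) and the standard library are available. Lean on these libraries where they do the work, as an engineer would, in place of code of your own. Each camera call takes 0.05 s, during which the arm holds its last target. There are 200 camera calls.

TASK

The four thread spools on the wooden rack are set out in needle order for the next embroidery job. Move them onto the four pins of the machine's grey thread stand in the same left-to-right order as they stand on the rack, each spool upright over its own pin and right down on the rubber pad. Leave the little matching bobbins where they are on the rack: they keep each colour's place.

Things in the scene. Friction and masses are not known exactly. Their poses are not given: they have to be found in the camera images.
- spool_red: red thread spool standing upright: a tube wound with red thread, 42 mm outer diameter, 60 mm tall, 22 mm bore right through, open at both ends, about 60 g, rigid. Origin: centre of its underside, z up along the bore. At the start it stands on one of the tall pegs of the wooden rack.
- spool_yellow: yellow thread spool standing upright: a tube wound with yellow thread, 42 mm outer diameter, 60 mm tall, 22 mm bore right through, open at both ends, about 60 g, rigid. Origin: centre of its underside, z up along the bore. At the start it stands on one of the tall pegs of the wooden rack.
- spool_blue: blue thread spool standing upright: a tube wound with blue thread, 42 mm outer diameter, 60 mm tall, 22 mm bore right through, open at both ends, about 60 g, rigid. Origin: centre of its underside, z up along the bore. At the start it stands on one of the tall pegs of the wooden rack.
- spool_white: white thread spool standing upright: a tube wound with white thread, 42 mm outer diameter, 60 mm tall, 22 mm bore right through, open at both ends, about 60 g, rigid. Origin: centre of its underside, z up along the bore. At the start it stands on one of the tall pegs of the wooden rack.
- bobbin_red: small red bobbin, 24 mm diameter, 11 mm tall, on a short peg of the wooden rack 68 mm in front (-x of the rack) of the spool of the same colour. It marks the place of that spool and stays where it is. Origin: centre of its underside.
- bobbin_yellow: small yellow bobbin, 24 mm diameter, 11 mm tall, on a short peg of the wooden rack 68 mm in front (-x of the rack) of the spool of the same colour. It marks the place of that spool and stays where it is. Origin: centre of its underside.
- bobbin_blue: small blue bobbin, 24 mm diameter, 11 mm tall, on a short peg of the wooden rack 68 mm in front (-x of the rack) of the spool of the same colour. It marks the place of that spool and stays where it is. Origin: centre of its underside.
- bobbin_white: small white bobbin, 24 mm diameter, 11 mm tall, on a short peg of the wooden rack 68 mm in front (-x of the rack) of the spool of the same colour. It marks the place of that spool and stays where it is. Origin: centre of its underside.
- rack: fixed beech thread rack, board 18 mm thick, 135 x 270 mm (x -90 to +45). Origin: at table height under the middle of the spool row; x away from the robot, y left. Four 8 mm spool pegs at x = 0, y = -105, -35, 35, 105 mm, tips 66 mm above the table; spools rest on the board, undersides 18 mm above the table. Short bobbin pegs at x = -68 mm, same y, tips 31 mm above the table.
- stand: fixed grey thread stand, base 16 mm thick, 145 x 275 mm (x -45 to +100). Origin: at table height under the middle of the pin row; x away from the robot, y left. Four empty 6 mm steel pins at x = 0, y = -105, -35, 35, 105 mm, tips 67 mm above the table, each in a black 44 mm pad, top 20 mm above the table, where a spool rests. Guide bar along y at x = 83 mm, top 93 mm above the table.
Things that resemble listed ones, but are neither listed nor needed, are in the scene too. What is shaped like the spool_blue but green or turquoise is not meant.

How it is judged:
At the end, for the whole second after the job is handed in: Each spool sits on the stand pin with the same place in the row as its colour's bobbin has on the rack: within 12 mm of the pin in x and y, underside within 4 mm of the pad top, upright within 0.1 rad, at rest, released; each bobbin within 12 mm of its start (((y of bobbin_red in the frame of rack between -0.125 and -0.085 m and y of spool_red in the frame of stand between -0.117 and -0.093 m) or (y of bobbin_red in the frame of rack between -0.055 and -0.015 m and y of spool_red in the frame of stand between -0.047 and -0.023 m) or (y of bobbin_red in the frame of rack between 0.015 and 0.055 m and y of spool_red in the frame of stand between 0.023 and 0.047 m) or (y of bobbin_red in the frame of rack between 0.085 and 0.125 m and y of spool_red in the frame of stand between 0.093 and 0.117 m)) and x of spool_red in the frame of stand between -0.012 and 0.012 m and z of spool_red in the frame of stand between 0.016 and 0.024 m and angle between each of spool_red, spool_yellow, spool_blue, spool_white's own z axis and vertical below 0.1 rad and linear speed of each of spool_red, spool_yellow, spool_blue, spool_white below 0.02 m/s and contact force between each of spool_red, spool_yellow, spool_blue, spool_white and the fingers below 0.1 N and distance of each of bobbin_red, bobbin_yellow, bobbin_blue, bobbin_white from where it was at the start of the episode below 0.012 m and ((y of bobbin_yellow in the frame of rack between -0.125 and -0.085 m and y of spool_yellow in the frame of stand between -0.117 and -0.093 m) or (y of bobbin_yellow in the frame of rack between -0.055 and -0.015 m and y of spool_yellow in the frame of stand between -0.047 and -0.023 m) or (y of bobbin_yellow in the frame of rack between 0.015 and 0.055 m and y of spool_yellow in the frame of stand between 0.023 and 0.047 m) or (y of bobbin_yellow in the frame of rack between 0.085 and 0.125 m and y of spool_yellow in the frame of stand between 0.093 and 0.117 m)) and x of spool_yellow in the frame of stand between -0.012 and 0.012 m and z of spool_yellow in the frame of stand between 0.016 and 0.024 m and ((y of bobbin_blue in the frame of rack between -0.125 and -0.085 m and y of spool_blue in the frame of stand between -0.117 and -0.093 m) or (y of bobbin_blue in the frame of rack between -0.055 and -0.015 m and y of spool_blue in the frame of stand between -0.047 and -0.023 m) or (y of bobbin_blue in the frame of rack between 0.015 and 0.055 m and y of spool_blue in the frame of stand between 0.023 and 0.047 m) or (y of bobbin_blue in the frame of rack between 0.085 and 0.125 m and y of spool_blue in the frame of stand between 0.093 and 0.117 m)) and x of spool_blue in the frame of stand between -0.012 and 0.012 m and z of spool_blue in the frame of stand between 0.016 and 0.024 m and ((y of bobbin_white in the frame of rack between -0.125 and -0.085 m and y of spool_white in the frame of stand between -0.117 and -0.093 m) or (y of bobbin_white in the frame of rack between -0.055 and -0.015 m and y of spool_white in the frame of stand between -0.047 and -0.023 m) or (y of bobbin_white in the frame of rack between 0.015 and 0.055 m and y of spool_white in the frame of stand between 0.023 and 0.047 m) or (y of bobbin_white in the frame of rack between 0.085 and 0.125 m and y of spool_white in the frame of stand between 0.093 and 0.117 m)) and x of spool_white in the frame of stand between -0.012 and 0.012 m and z of spool_white in the frame of stand between 0.016 and 0.024 m); the robot touches nothing.
It also fails if it takes over 102 s, if anything falls off the work surface, if the arm or the gripper's body presses on something with over 40 N, if the wrist force passes 120 N, or if a joint passes its speed limit or range.

## Working session

There is one attempt and no reset: what is moved stays moved. The work goes in short steps, Python scripts to look and compute and a tool call to move; the robot and the scene stay as the last step left them, time stands still between calls to the robot, and variables do not carry over. Pictures are saved under pics/ and viewed, about 12 in all and at most 16, crops included, and the job is handed in when it is done.

Besides the shell and the picture viewer there is one more tool, called after ">>>" by a JSON object that holds its "method" and its "body". jog_arm: Moves the arm, as the interface text tells. Its arguments: {"type":"object","properties":{"delta_pos":{"type":"array"},"twist":{"type":"array"},"grip":{"type":"number"},"newtons":{"type":"number"}},"required":["delta_pos","twist"]}

```bash
mkdir -p pics; cat > h.py <<'E'
import numpy as np, cv2
from plant import env
def snap(n,f):
    c=env.get_calibration(n); im,d=env.camera(n); cv2.imwrite(f'pics/{f}.png',im[:,:,::-1]); np.savez(f'pics/{f}.npz',im=im,d=d,**{k:np.array(v) for k,v in c.items()}); return im,d,c
def world(d,c):
    v,u=np.mgrid[:d.shape[0],:d.shape[1]]
    P=np.stack([(u-c['cx'])/c['fx']*d,(v-c['cy'])/c['fy']*d,d],-1)
    return (P-np.array(c['t']))@np.array(c['R'])
E
python3 - <<'E'
from h import *
s=env.get_state(); print(s['t'],s['position'],s['tcp_rot'],s['opening'])
for n in['top','side']:
    im,d,c=snap(n,n+'0'); print(n,c)
a=cv2.imread('pics/top0.png');cv2.imwrite('pics/top0b.png',cv2.resize(a,(800,600)))
E
```

```text
0.0 [ 0.1975406  -0.59230562  0.23008158] [-3.13955492e+00 -2.33971414e-04  3.21754215e-01] 0.08543674409430249
top {'fx': 384.59876430234874, 'fy': 384.59876430234874, 'cx': 253.2692146497338, 'cy': 188.6912610745563, 'R': array([[ 0.00222061, -0.99999502, -0.00224031],
       [-0.98179449, -0.00175467, -0.18993816],
       [ 0.18993329,  0.0026213 , -0.9817935 ]]), 't': array([0.02146041, 0.49731043, 0.99730519])}
side {'fx': 386.3558116944607, 'fy': 386.3558116944607, 'cx': 258.4915013167508, 'cy': 197.07445817910104, 'R': array([[-0.82842338, -0.55996284, -0.01250287],
       [-0.43283984,  0.65420258, -0.62021662],
       [ 0.35547767, -0.50839021, -0.78433094]]), 't': array([0.4253203 , 0.23649025, 0.77014941])}
```

View pics/top0b.png

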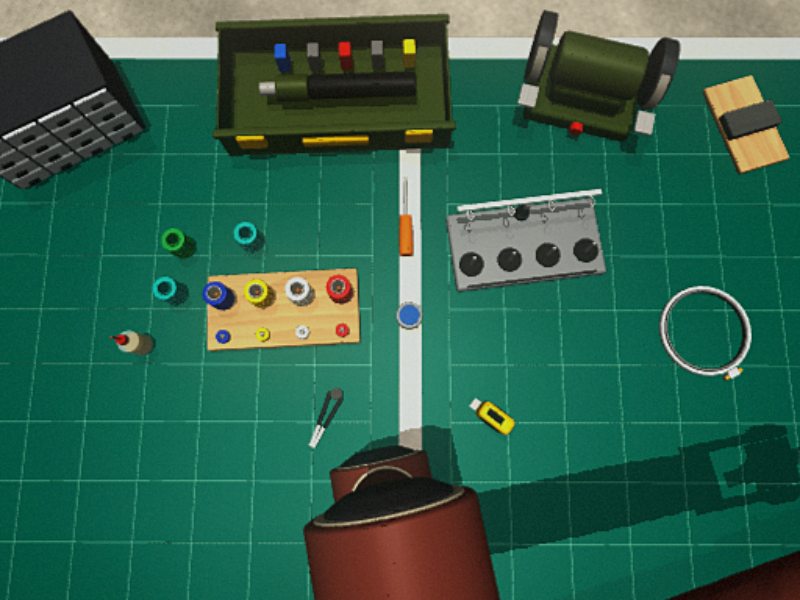

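View pics/side0.png

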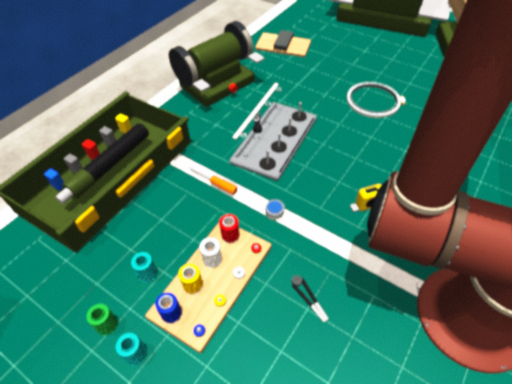

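The rack runs left to right blue (215,293), yellow (257,291), white (298,290), red (339,287) in the 800x600 view. The bobbins below match. The teal and green tubes to the left are decoys. The stand pads are at (471,263), (509,259), (548,254) and (585,250). Next I measure both frames.

```bash
cat > m.py <<'E'
from h import *
z=dict(np.load('pics/top0.npz')); W=world(z['d'],z); im=z['im'].astype(int); s=512/800
def fit(P,name):
    Y=np.array([105,35,-35,-105])/1e3; m=P.mean(0); b=(Y[:,None]*(P-m)).sum(0)/(Y**2).sum()
    yaw=np.arctan2(-b[0],b[1]); ex=np.array([np.cos(yaw),np.sin(yaw)]); ey=np.array([-np.sin(yaw),np.cos(yaw)])
    Q=m+Y[:,None]*ey; print(name,m,'yaw',yaw,'scale',np.hypot(*b),'res mm',((P-Q)*1e3).round(1).tolist()); print(Q.round(4).tolist()); return m,ex,ey
def near(u,v,r):
    uu,vv=np.meshgrid(np.arange(512),np.arange(384)); return np.hypot(uu-u*s,vv-v*s)<r
P=[]
for u,v in[(215,293),(257,291),(298,290),(339,287)]:
    k=near(u,v,19)&(W[...,2]>.070)&(W[...,2]<.086); q=W[k]
    (c,r)=cv2.minEnclosingCircle((q[:,:2]*1000).astype(np.float32)); P.append(np.array(c)/1e3); print(k.sum(),'z',np.median(q[:,2]),'r',r)
R=fit(np.array(P),'rack')
P=[]
for u,v in[(471,263),(509,259),(548,254),(585,250)]:
    k=near(u,v,14)&(im.sum(-1)<130)&(abs(W[...,2]-.02)<.01); q=W[k]
    c,r=cv2.minEnclosingCircle((q[:,:2]*1000).astype(np.float32)); P.append(np.array(c)/1e3); print(k.sum(),'z',np.median(q[:,2]),'r',r,'centroid',q[:,:2].mean(0))
S=fit(np.array(P),'stand')
# things on stand: height map in stand frame
o,ex,ey=S; L=(W[...,:2]-o); lx=L@ex; ly=L@ey
k=(lx>.025)&(lx<.11)&(abs(ly)<.15)&(W[...,2]>.03)
for a,b,h in sorted(zip(lx[k],ly[k],W[k][:,2]))[::12]: print(round(a*1e3),round(b*1e3),round(h*1e3),end=' | ')
E
python3 m.py
python3 - <<'E'
import cv2
a=cv2.imread('pics/top0.png')
cv2.imwrite('pics/c1.png',cv2.resize(a[110:230,120:400],(784,336),interpolation=cv2.INTER_CUBIC))
E
```

```text
149 z 0.07465968225485274 r 35.015926361083984
156 z 0.07441649405480413 r 36.844932556152344
147 z 0.07471287949776109 r 35.603790283203125
143 z 0.07473556474755126 r 20.80710220336914
rack [0.50210316 0.21371733] yaw 0.05758916998439619 scale 0.9328939007152737 res mm [[-0.1, -3.7], [1.1, -4.0], [-0.5, -4.4], [-0.5, 12.1]]
[[0.4961, 0.3185], [0.5001, 0.2487], [0.5041, 0.1788], [0.5081, 0.1089]]
109 z 0.020712520272628723 r 21.082393646240234 centroid [ 0.55929627 -0.11174044]
125 z 0.020642380221201552 r 20.915130615234375 centroid [ 0.5669934  -0.18088159]
145 z 0.020881157027721784 r 21.171030044555664 centroid [ 0.57616763 -0.2497773 ]
151 z 0.020636609627616518 r 21.67647361755371 centroid [ 0.58498869 -0.3183485 ]
stand [ 0.57311009 -0.21638599] yaw 0.13039949308542487 scale 0.99677596019125 res mm [[0.2, -0.5], [-0.2, -0.0], [-0.2, 0.6], [0.1, 0.0]]
[[0.5595, -0.1123], [0.5686, -0.1817], [0.5777, -0.2511], [0.5868, -0.3205]]
61 -35 93 | 64 -34 91 | 69 -43 91 | 72 108 89 | 75 38 94 | 77 0 67 | 78 -6 54 | 78 -3 70 | 79 27 96 | 79 -1 93 | 79 105 91 | 80 0 84 | 80 70 93 | 80 -14 93 | 80 35 95 | 80 72 92 | 81 102 94 | 81 -9 93 | 81 21 95 | 82 18 93 | 82 -17 95 | 82 82 90 | 83 26 92 | 83 -6 95 | 84 9 92 | 84 88 96 | 84 58 92 | 85 26 95 | 85 -89 92 | 85 41 91 | 86 93 93 | 86 -3 89 | 86 58 94 | 87 -69 95 | 87 55 91 | 88 -89 93 | 88 68 93 | 89 6 92 |
```

View pics/c1.png

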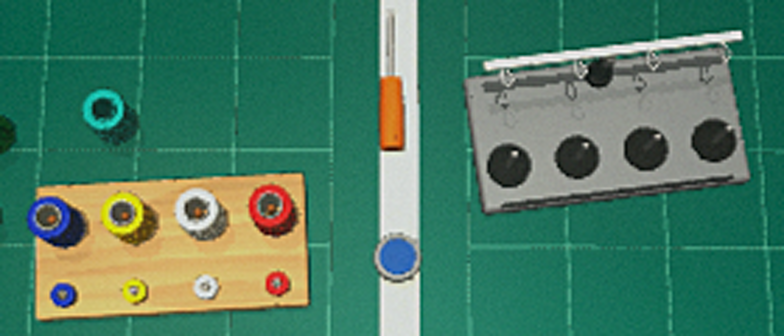

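```bash
sed -i 's/near(u,v,19)/near(u,v,12)/; s/>.070/>.073/' m.py; python3 m.py | head -7; python3 -c "
from h import *
z=dict(np.load('pics/top0.npz')); W=world(z['d'],z)
im=z['im'].astype(int)
# board corners/bobbins check in world
for u,v in[(222,337),(262,334),(302,331),(342,329)]:
    u=round(u*.64);v=round(v*.64);print(W[v-1:v+2,u-1:u+2].reshape(-1,3).mean(0).round(4))
"
```

```text
119 z 0.07487055261156501 r 20.49643325805664
105 z 0.07507005984350096 r 20.46506118774414
119 z 0.07507909266161966 r 20.634313583374023
119 z 0.07517231189551185 r 20.758604049682617
rack [0.5017991  0.22565059] yaw 0.05656902949226984 scale 0.999310769974151 res mm [[0.2, -0.3], [-0.1, 0.5], [-0.3, -0.3], [0.2, 0.1]]
[[0.4959, 0.3305], [0.4998, 0.2606], [0.5038, 0.1907], [0.5077, 0.1208]]
109 z 0.020712520272628723 r 21.082393646240234 centroid [ 0.55929627 -0.11174044]
[0.4247 0.3269 0.0266]
[0.4303 0.2559 0.0267]
[0.436  0.1877 0.026 ]
[0.4386 0.1162 0.0286]
```

>>> {"method": "jog_arm", "body": {"delta_pos": [[5.5,8.25,0],[5.5,8.25,0],[5.5,8.25,0],[5.5,8.25,0],[5.5,8.25,0],[5.5,8.25,0],[5.5,8.25,0],[5.5,8.25,0]], "twist": [[0,0,6.23],[0,0,6.23],[0,0,6.23],[0,0,6.23],[0,0,6.23],[0,0,6.23],[0,0,6.23],[0,0,6.23]], "grip": 0.5, "newtons": 40}}

```text
t: 0.9
position: [0.4183, -0.2607, 0.2309]
tcp_rot: [-3.141, -0.0, 0.974]
force: [0.0, 0.0, -0.2]
opening: 0.0642
```

>>> {"method": "jog_arm", "body": {"delta_pos": [[2.24,9.6,0],[2.24,9.6,0],[2.24,9.6,0],[2.24,9.6,0],[2.24,9.6,0],[2.24,9.6,0],[2.24,9.6,0],[2.24,9.6,0]], "twist": [[0,0,6.23],[0,0,6.23],[0,0,6.23],[0,0,6.23],[0,0,6.23],[0,0,6.23],[0,0,6.23],[0,0,6.23]]}}

```text
t: 1.7
position: [0.507, 0.1236, 0.2309]
tcp_rot: [-3.141, -0.0, 1.628]
force: [0.2, -0.5, -0.2]
opening: 0.0643
```

```bash
python3 - <<'E'
from h import *
env.camera('top')
s=env.get_state(); print(s['t'],s['position'],s['tcp_rot'])
im,d,c=snap('wrist','w1'); W=world(d,c)
k=(W[...,2]>.07)&(W[...,2]<.086)&(np.hypot(W[...,0]-.5077,W[...,1]-.1208)<.03)
q=W[k];print(k.sum(),q[:,2].mean(),cv2.minEnclosingCircle((q[:,:2]*1000).astype(np.float32)) if len(q) else '')
E
```

```text
1.75 [0.5075416  0.12867319 0.23089323] [ 3.14113798 -0.00493585  1.63208049]
1102 0.07490586854462276 ((506.5040283203125, 123.52934265136719), 20.82219123840332)
```

View pics/w1.png

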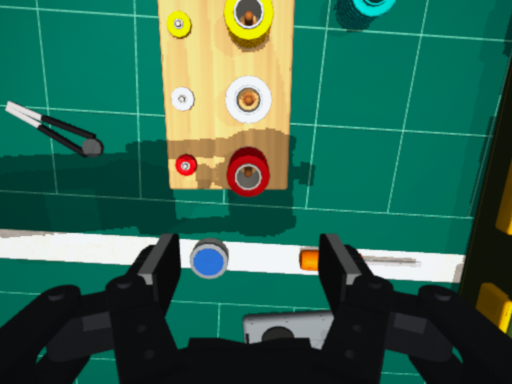

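>>> {"method": "jog_arm", "body": {"delta_pos": [[0,0,-1],[0,0,-1.8],[0,0,-2.3],[0,0,-2.6],[0,0,-2.75],[0,0,-2.75],[0,0,-2.75],[0,0,-2.75]], "twist": [[0,0,0],[0,0,0],[0,0,0],[0,0,0],[0,0,0],[0,0,0],[0,0,0],[0,0,0]]}}

```text
t: 2.6
position: [0.5083, 0.1211, 0.1229]
tcp_rot: [3.139, -0.0, 1.627]
force: [-0.9, -0.3, -0.4]
opening: 0.0642
```

```bash
python3 - <<'E'
from h import *
s=env.get_state(); print(s['t'],s['position'],s['tcp_rot'])
im,d,c=snap('wrist','w2'); W=world(d,c)
for x,y in [(.5077,.1208),(.5038,.1907)]:
  k=(W[...,2]>.07)&(W[...,2]<.086)&(np.hypot(W[...,0]-x,W[...,1]-y)<.03)
  q=W[k];print(k.sum(),q[:,2].mean() if len(q) else '',cv2.minEnclosingCircle((q[:,:2]*1000).astype(np.float32)) if len(q) else '')
E
```

```text
2.6 [0.50828613 0.12109646 0.12287342] [ 3.13894654e+00 -6.52572029e-05  1.62652768e+00]
2545 0.074921913964633 ((506.6166076660156, 123.61974334716797), 20.760910034179688)
3195 0.07501019275742579 ((502.79083251953125, 193.1809844970703), 20.854768753051758)
```

>>> {"method": "jog_arm", "body": {"delta_pos": [[0,0.03,-0.6],[0,0.03,-1.2],[0,0.03,-1.7],[0,0.03,-1.95],[0,0.03,-2.0],[0,0.03,-2.0],[0,0.03,-2.0],[0,0.03,-2.0]], "twist": [[0,0,0],[0,0,0],[0,0,0],[0,0,0],[0,0,0],[0,0,0],[0,0,0],[0,0,0]]}}

```text
t: 3.45
position: [0.5083, 0.1224, 0.0426]
tcp_rot: [3.139, -0.0, 1.627]
force: [0.0, -0.7, 0.7]
opening: 0.064
```

>>> {"method": "jog_arm", "body": {"delta_pos": [[0,0,0],[0,0,0],[0,0,0],[0,0,0],[0,0,0],[0,0,0],[0,0,0],[0,0,0]], "twist": [[0,0,0],[0,0,0],[0,0,0],[0,0,0],[0,0,0],[0,0,0],[0,0,0],[0,0,0]], "grip": -0.4}}

```text
t: 4.25
position: [0.5079, 0.1224, 0.0421]
tcp_rot: [3.14, -0.0, 1.627]
force: [-0.4, 0.7, 4.6]
opening: 0.0403
```

>>> {"method": "jog_arm", "body": {"delta_pos": [[0,0,0.6],[0,0,1.4],[0,0,2.2],[0,-0.2,2.8],[0.1,-0.8,3.0],[0.3,-1.8,3.0],[0.5,-2.9,3.0],[0.72,-4.0,3.0]], "twist": [[0,0,0],[0,0,0],[0,0,0],[0,0,0],[0,0,0.1],[0,0,0.2],[0,0,0.3],[0,0,0.4]]}}

```text
t: 5.05
position: [0.5355, -0.0389, 0.1605]
tcp_rot: [-3.14, -0.0, 1.67]
force: [1.0, -0.4, -1.7]
opening: 0.0405
```

>>> {"method": "jog_arm", "body": {"delta_pos": [[0.2,-1.1,0],[0.4,-2.25,0],[0.62,-3.4,0],[0.84,-4.55,0],[1.04,-5.6,0],[1.16,-6.4,0],[1.24,-6.9,0],[1.26,-7.07,0]], "twist": [[0,0,0.1],[0,0,0.2],[0,0,0.3],[0,0,0.3],[0,0,0.3],[0,0,0.3],[0,0,0.3],[0,0,0.3]]}}

```text
t: 5.85
position: [0.5858, -0.3222, 0.1598]
tcp_rot: [-3.14, -0.001, 1.698]
force: [0.4, 0.4, -1.0]
opening: 0.0405
```

>>> {"method": "jog_arm", "body": {"delta_pos": [[0,0,0],[0,0,0],[0,0,0],[0,0,0],[0,0,0],[0,0,0],[0,0,0],[0,0,0]], "twist": [[0,0,0],[0,0,0],[0,0,0],[0,0,0],[0,0,0],[0,0,0],[0,0,0],[0,0,0]]}}

```text
t: 6.65
position: [0.5865, -0.3204, 0.1614]
tcp_rot: [3.142, 0.0, 1.7]
force: [-0.1, -0.8, -0.7]
opening: 0.0407
```

```bash
python3 - <<'E'
from h import *
s=env.get_state(); print(s['t'],s['position'],s['tcp_rot'])
im,d,c=snap('wrist','w3'); W=world(d,c); im=im.astype(int)
ex=np.array([.9915,.13]);ey=np.array([-.13,.9915])
for x,y in [[0.5595, -0.1123], [0.5686, -0.1817], [0.5777, -0.2511], [0.5868, -0.3205]]:
  k=(abs(W[...,2]-.02)<.008)&(im.sum(-1)<140)&(np.hypot(W[...,0]-x,W[...,1]-y)<.03)
  q=W[k];print(k.sum(),q[:,2].mean() if len(q) else '',cv2.minEnclosingCircle((q[:,:2]*1000).astype(np.float32)) if len(q) else '')
E
```

```text
6.65 [ 0.58648036 -0.32044783  0.16135321] [3.14155830e+00 1.86581453e-05 1.69997217e+00]
0  
19 0.020058348306144072 ((571.2457275390625, -183.87620544433594), 2.69097900390625)
395 0.019886594754060724 ((572.0624389648438, -259.2298278808594), 17.616975784301758)
1271 0.019864465909005827 ((586.5280151367188, -319.1099853515625), 21.316490173339844)
```

View pics/w3.png

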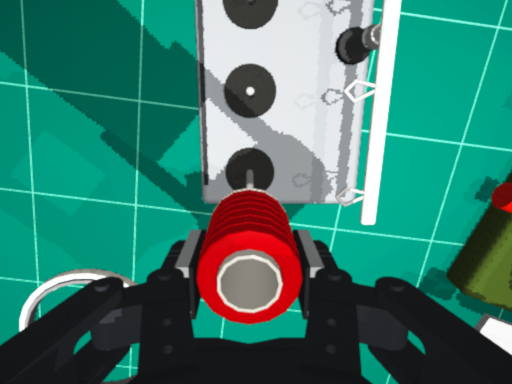

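>>> {"method": "jog_arm", "body": {"delta_pos": [[0,0,-0.5],[0,0,-1.1],[0,0,-1.7],[0,0,-2.2],[0,0,-2.6],[0,0,-2.8],[0,0,-2.9],[0,0,-2.92]], "twist": [[0,0,0],[0,0,0],[0,0,0],[0,0,0],[0,0,0],[0,0,0],[0,0,0],[0,0,0]]}}

```text
t: 7.5
position: [0.5867, -0.3207, 0.0447]
tcp_rot: [3.141, 0.0, 1.7]
force: [-0.0, 0.6, -0.0]
opening: 0.04
```

>>> {"method": "jog_arm", "body": {"delta_pos": [[0,0,0],[0,0,0],[0,0,0],[0,0,0],[0,0,0],[0,0,0],[0,0,0],[0,0,0]], "twist": [[0,0,0],[0,0,0],[0,0,0],[0,0,0],[0,0,0],[0,0,0],[0,0,0],[0,0,0]]}}

```text
t: 8.3
position: [0.5864, -0.3205, 0.0445]
tcp_rot: [-3.142, -0.0, 1.7]
force: [-1.8, 0.5, -1.1]
opening: 0.0406
```

>>> {"method": "jog_arm", "body": {"delta_pos": [[0,0,0],[0,0,0],[0,0,0],[0,0,0],[0,0,0],[0,0,0.2],[0,0,0.7],[0,0,1.5]], "twist": [[0,0,0],[0,0,0],[0,0,0],[0,0,0],[0,0,0],[0,0,0],[0,0,0],[0,0,0]], "grip": 0.5}}

```text
t: 9.1
position: [0.585, -0.3195, 0.1029]
tcp_rot: [-3.138, -0.003, 1.7]
force: [1.0, -0.1, -0.4]
opening: 0.0639
```

>>> {"method": "jog_arm", "body": {"delta_pos": [[0,0,0.8],[0,0.3,1.4],[-0.1,1.0,1.5],[-0.3,2.1,1.5],[-0.5,3.2,1.5],[-0.7,4.3,1.5],[-0.9,5.4,1.5],[-1.0,6.5,1.5]], "twist": [[0,0,0],[0,0,0],[0,0,0],[0,0,-0.1],[0,0,-0.2],[0,0,-0.3],[0,0,-0.4],[0,0,-0.4]]}}

```text
t: 9.9
position: [0.5459, -0.0589, 0.1653]
tcp_rot: [3.141, 0.0, 1.657]
force: [1.3, 0.9, 0.2]
opening: 0.0643
```

>>> {"method": "jog_arm", "body": {"delta_pos": [[-0.2,1.1,0],[-0.4,2.2,0],[-0.6,3.3,0],[-0.8,4.4,0],[-1.0,5.3,0],[-1.08,6.0,0],[-1.08,6.25,0],[-1.08,6.3,0]], "twist": [[0,0,-0.1],[0,0,-0.2],[0,0,-0.3],[0,0,-0.3],[0,0,-0.3],[0,0,-0.3],[0,0,-0.3],[0,0,-0.3]]}}

```text
t: 10.7
position: [0.5034, 0.1923, 0.1651]
tcp_rot: [3.141, 0.0, 1.628]
force: [0.1, -0.5, -0.5]
opening: 0.064
```

>>> {"method": "jog_arm", "body": {"delta_pos": [[0,0,0],[0,0,-0.4],[0,0,-0.8],[0,0,-1.1],[0,0,-1.2],[0,0,-1.2],[0,0,-1.2],[0,0,-1.2]], "twist": [[0,0,0],[0,0,0],[0,0,0],[0,0,0],[0,0,0],[0,0,0],[0,0,0],[0,0,0]]}}

```text
t: 11.5
position: [0.5038, 0.1916, 0.1173]
tcp_rot: [3.14, -0.0, 1.627]
force: [-1.1, -0.1, 0.1]
opening: 0.0642
```

```bash
cat > look.py <<'E'
from h import *
s=env.get_state(); print(s['t'],s['position'],s['tcp_rot'])
im,d,c=snap('wrist','wl'); W=world(d,c)
for n,(x,y) in dict(blue=(.4959,.3305),yellow=(.4998,.2606),white=(.5038,.1907)).items():
  k=(W[...,2]>.07)&(W[...,2]<.086)&(np.hypot(W[...,0]-x,W[...,1]-y)<.03); q=W[k]
  if k.sum()>200: print(n,k.sum(),q[:,2].mean(),cv2.minEnclosingCircle((q[:,:2]*1000).astype(np.float32)))
im,d,c=snap('top','tl'); W=world(d,c)
for n,(x,y) in zip('BYWR',[[0.5595, -0.1123], [0.5686, -0.1817], [0.5777, -0.2511], [0.5868, -0.3205]]):
  k=(W[...,2]>.072)&(W[...,2]<.088)&(np.hypot(W[...,0]-x,W[...,1]-y)<.03); q=W[k]
  if k.sum()>40: print('pin',n,x,y,'top z',q[:,2].mean(),cv2.minEnclosingCircle((q[:,:2]*1000).astype(np.float32)))
E
python3 look.py
```

```text
11.5 [0.50384999 0.1916172  0.11729644] [ 3.14020780e+00 -2.26007166e-04  1.62658163e+00]
yellow 3390 0.0750069499375074 ((498.82464599609375, 262.9291687011719), 20.79753875732422)
white 2673 0.07491970843983896 ((502.6416931152344, 193.37527465820312), 20.908308029174805)
pin R 0.5868 -0.3205 top z 0.0778384851472572 ((586.0537719726562, -321.9832458496094), 21.413097381591797)
```

>>> {"method": "jog_arm", "body": {"delta_pos": [[0,0,-0.6],[0,0,-1.2],[0,0,-1.7],[0,0,-1.85],[0,0,-1.88],[0,0,-1.88],[0,0,-1.88],[0,0,-1.88]], "twist": [[0,0,0],[0,0,0],[0,0,0],[0,0,0],[0,0,0],[0,0,0],[0,0,0],[0,0,0]]}}

```text
t: 12.4
position: [0.5042, 0.1917, 0.0426]
tcp_rot: [3.139, -0.0, 1.627]
force: [-0.2, -0.1, -0.5]
opening: 0.0639
```

>>> {"method": "jog_arm", "body": {"delta_pos": [[0,0,0],[0,0,0],[0,0,0],[0,0,0],[0,0,0],[0,0,0],[0,0,0],[0,0,0]], "twist": [[0,0,0],[0,0,0],[0,0,0],[0,0,0],[0,0,0],[0,0,0],[0,0,0],[0,0,0]], "grip": -0.4}}

```text
t: 13.2
position: [0.5038, 0.1916, 0.042]
tcp_rot: [3.14, -0.0, 1.627]
force: [-0.3, -0.2, 6.4]
opening: 0.0404
```

>>> {"method": "jog_arm", "body": {"delta_pos": [[0,0,0.6],[0,0,1.4],[0,0,2.2],[0,-0.2,2.8],[0.1,-0.8,3.0],[0.3,-1.8,3.0],[0.5,-2.9,3.0],[0.65,-4.0,3.0]], "twist": [[0,0,0],[0,0,0],[0,0,0],[0,0,0],[0,0,0.1],[0,0,0.2],[0,0,0.3],[0,0,0.4]]}}

```text
t: 14.0
position: [0.5288, 0.0302, 0.1604]
tcp_rot: [-3.14, -0.0, 1.67]
force: [0.5, 0.3, -0.6]
opening: 0.0403
```

>>> {"method": "jog_arm", "body": {"delta_pos": [[0.2,-1.1,0],[0.4,-2.25,0],[0.6,-3.4,0],[0.8,-4.55,0],[1.0,-5.6,0],[1.12,-6.4,0],[1.19,-6.9,0],[1.2,-7.05,0]], "twist": [[0,0,0.1],[0,0,0.2],[0,0,0.3],[0,0,0.3],[0,0,0.3],[0,0,0.3],[0,0,0.3],[0,0,0.3]]}}

```text
t: 14.8
position: [0.5768, -0.2518, 0.1603]
tcp_rot: [-3.14, -0.001, 1.698]
force: [-0.0, -0.2, -1.6]
opening: 0.0408
```

>>> {"method": "jog_arm", "body": {"delta_pos": [[0,0,0],[0,0,0],[0,0,0],[0,0,0],[0,0,0],[0,0,0],[0,0,0],[0,0,0]], "twist": [[0,0,0],[0,0,0],[0,0,0],[0,0,0],[0,0,0],[0,0,0],[0,0,0],[0,0,0]]}}

```text
t: 15.6
position: [0.5773, -0.2505, 0.1613]
tcp_rot: [-3.142, 0.0, 1.7]
force: [-0.1, -0.0, -0.8]
opening: 0.0402
```

```bash
python3 - <<'E'
from h import *
snap('wrist','w4'); print(env.get_state()['position'])
E
```

```text
[ 0.57725628 -0.25049769  0.16129416]
```

View pics/w4.png

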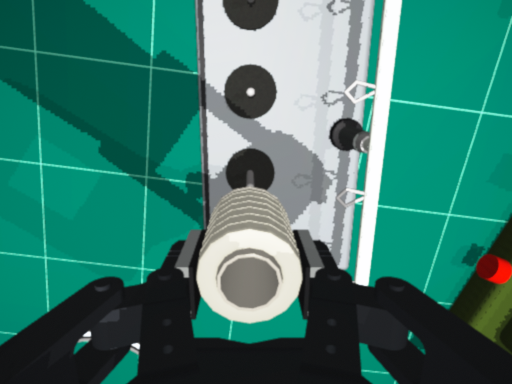

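White is held upright over the second pin from the right (pad at 250,172). Placing it, then on to yellow.

>>> {"method": "jog_arm", "body": {"delta_pos": [[0,0,-0.5],[0,0,-1.1],[0,0,-1.7],[0,0,-2.2],[0,0,-2.6],[0,0,-2.8],[0,0,-2.9],[0,0,-2.92]], "twist": [[0,0,0],[0,0,0],[0,0,0],[0,0,0],[0,0,0],[0,0,0],[0,0,0],[0,0,0]]}}

```text
t: 16.45
position: [0.5775, -0.2507, 0.0447]
tcp_rot: [3.141, 0.0, 1.7]
force: [0.4, 0.7, -0.4]
opening: 0.0404
```

>>> {"method": "jog_arm", "body": {"delta_pos": [[0,0,0],[0,0,0],[0,0,0],[0,0,0],[0,0,0],[0,0,0],[0,0,0],[0,0,0]], "twist": [[0,0,0],[0,0,0],[0,0,0],[0,0,0],[0,0,0],[0,0,0],[0,0,0],[0,0,0]]}}

```text
t: 17.25
position: [0.5772, -0.2505, 0.0445]
tcp_rot: [-3.142, -0.0, 1.7]
force: [-0.3, 0.2, -0.5]
opening: 0.0407
```

>>> {"method": "jog_arm", "body": {"delta_pos": [[0,0,0],[0,0,0],[0,0,0],[0,0,0],[0,0,0],[0,0,0.2],[0,0,0.7],[0,0,1.5]], "twist": [[0,0,0],[0,0,0],[0,0,0],[0,0,0],[0,0,0],[0,0,0],[0,0,0],[0,0,0]], "grip": 0.5}}

```text
t: 18.05
position: [0.5757, -0.2496, 0.1031]
tcp_rot: [-3.138, -0.003, 1.7]
force: [0.3, -0.9, -0.3]
opening: 0.064
```

>>> {"method": "jog_arm", "body": {"delta_pos": [[0,0,0.8],[0,0.3,1.4],[-0.1,1.0,1.5],[-0.3,2.1,1.5],[-0.5,3.2,1.5],[-0.7,4.3,1.5],[-0.85,5.4,1.5],[-0.95,6.5,1.5]], "twist": [[0,0,0],[0,0,0],[0,0,0],[0,0,-0.1],[0,0,-0.2],[0,0,-0.3],[0,0,-0.4],[0,0,-0.4]]}}

```text
t: 18.85
position: [0.5388, 0.0111, 0.1654]
tcp_rot: [3.14, 0.0, 1.657]
force: [1.2, 0.2, 0.6]
opening: 0.064
```

>>> {"method": "jog_arm", "body": {"delta_pos": [[-0.2,1.1,0],[-0.4,2.2,0],[-0.6,3.3,0],[-0.8,4.4,0],[-0.95,5.3,0],[-1.0,6.0,0],[-1.0,6.25,0],[-1.0,6.3,0]], "twist": [[0,0,-0.1],[0,0,-0.2],[0,0,-0.3],[0,0,-0.3],[0,0,-0.3],[0,0,-0.3],[0,0,-0.3],[0,0,-0.3]]}}

```text
t: 19.65
position: [0.4993, 0.2623, 0.165]
tcp_rot: [3.141, 0.0, 1.628]
force: [0.6, 0.2, 0.5]
opening: 0.064
```

>>> {"method": "jog_arm", "body": {"delta_pos": [[0,0,0],[0,0,-0.4],[0,0,-0.8],[0,0,-1.1],[0,0,-1.2],[0,0,-1.2],[0,0,-1.2],[0,0,-1.2]], "twist": [[0,0,0],[0,0,0],[0,0,0],[0,0,0],[0,0,0],[0,0,0],[0,0,0],[0,0,0]]}}

```text
t: 20.45
position: [0.4998, 0.2617, 0.1173]
tcp_rot: [3.14, -0.0, 1.627]
force: [-0.4, -0.9, -0.2]
opening: 0.0641
```

```bash
python3 look.py
```

```text
20.45 [0.49982722 0.26171721 0.11734075] [ 3.14018021e+00 -4.29570576e-04  1.62666456e+00]
blue 3386 0.07503852105408731 ((494.8382873535156, 332.8619689941406), 20.884790420532227)
yellow 2673 0.07489852565357372 ((498.7906494140625, 263.19964599609375), 20.86345672607422)
pin W 0.5777 -0.2511 top z 0.07763736350151268 ((577.7037353515625, -250.34255981445312), 20.974519729614258)
pin R 0.5868 -0.3205 top z 0.07765393812122508 ((585.972900390625, -321.71044921875), 21.38578987121582)
```

>>> {"method": "jog_arm", "body": {"delta_pos": [[0,0,-0.6],[0,0,-1.2],[0,0,-1.7],[0,0,-1.85],[0,0,-1.88],[0,0,-1.88],[0,0,-1.88],[0,0,-1.88]], "twist": [[0,0,0],[0,0,0],[0,0,0],[0,0,0],[0,0,0],[0,0,0],[0,0,0],[0,0,0]]}}

```text
t: 21.35
position: [0.5002, 0.2619, 0.0427]
tcp_rot: [3.139, -0.001, 1.627]
force: [0.1, 0.2, -0.2]
opening: 0.0642
```

>>> {"method": "jog_arm", "body": {"delta_pos": [[0,0,0],[0,0,0],[0,0,0],[0,0,0],[0,0,0],[0,0,0],[0,0,0],[0,0,0]], "twist": [[0,0,0],[0,0,0],[0,0,0],[0,0,0],[0,0,0],[0,0,0],[0,0,0],[0,0,0]], "grip": -0.4}}

```text
t: 22.15
position: [0.4998, 0.2617, 0.042]
tcp_rot: [3.141, -0.0, 1.627]
force: [-0.1, 0.4, 4.0]
opening: 0.0402
```

>>> {"method": "jog_arm", "body": {"delta_pos": [[0,0,0.6],[0,0,1.4],[0,0,2.2],[0,-0.2,2.8],[0.1,-0.8,3.0],[0.3,-1.8,3.0],[0.5,-2.9,3.0],[0.63,-4.0,3.0]], "twist": [[0,0,0],[0,0,0],[0,0,0],[0,0,0],[0,0,0.1],[0,0,0.2],[0,0,0.3],[0,0,0.4]]}}

```text
t: 22.95
position: [0.5239, 0.1001, 0.1604]
tcp_rot: [-3.14, 0.0, 1.67]
force: [0.4, 0.1, -1.1]
opening: 0.0403
```

>>> {"method": "jog_arm", "body": {"delta_pos": [[0.2,-1.1,0],[0.4,-2.25,0],[0.6,-3.4,0],[0.8,-4.55,0],[0.95,-5.6,0],[1.05,-6.4,0],[1.09,-6.9,0],[1.1,-7.06,0]], "twist": [[0,0,0.1],[0,0,0.2],[0,0,0.3],[0,0,0.3],[0,0,0.3],[0,0,0.3],[0,0,0.3],[0,0,0.3]]}}

```text
t: 23.75
position: [0.5678, -0.1826, 0.16]
tcp_rot: [-3.14, -0.001, 1.697]
force: [0.2, 1.4, 0.6]
opening: 0.0404
```

>>> {"method": "jog_arm", "body": {"delta_pos": [[0,0,0],[0,0,0],[0,0,0],[0,0,0],[0,0,0],[0,0,0],[0,0,0],[0,0,0]], "twist": [[0,0,0],[0,0,0],[0,0,0],[0,0,0],[0,0,0],[0,0,0],[0,0,0],[0,0,0]]}}

```text
t: 24.55
position: [0.5685, -0.1808, 0.1613]
tcp_rot: [3.142, 0.0, 1.7]
force: [0.0, -0.4, -0.1]
opening: 0.0409
```

```bash
python3 - <<'E'
from h import *
snap('wrist','w5'); print(env.get_state()['position'])
E
```

```text
[ 0.568483   -0.18088781  0.16134608]
```

View pics/w5.png

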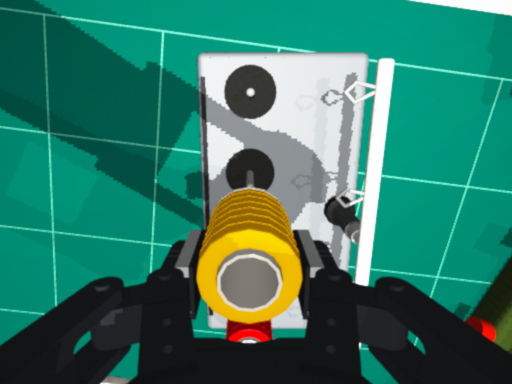

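Yellow is held upright over its pin (pad 250,172). Blue's pin is at (250,92) and the placed red spool shows at the bottom. Placing yellow, then blue.

>>> {"method": "jog_arm", "body": {"delta_pos": [[0,0,-0.5],[0,0,-1.1],[0,0,-1.7],[0,0,-2.2],[0,0,-2.6],[0,0,-2.8],[0,0,-2.9],[0,0,-2.92]], "twist": [[0,0,0],[0,0,0],[0,0,0],[0,0,0],[0,0,0],[0,0,0],[0,0,0],[0,0,0]]}}

```text
t: 25.4
position: [0.5687, -0.181, 0.0447]
tcp_rot: [3.141, 0.0, 1.7]
force: [0.1, 0.1, -0.5]
opening: 0.0403
```

>>> {"method": "jog_arm", "body": {"delta_pos": [[0,0,0],[0,0,0],[0,0,0],[0,0,0],[0,0,0],[0,0,0],[0,0,0],[0,0,0]], "twist": [[0,0,0],[0,0,0],[0,0,0],[0,0,0],[0,0,0],[0,0,0],[0,0,0],[0,0,0]]}}

```text
t: 26.2
position: [0.5684, -0.1809, 0.0445]
tcp_rot: [-3.142, -0.0, 1.7]
force: [1.0, -0.3, -0.5]
opening: 0.0406
```

>>> {"method": "jog_arm", "body": {"delta_pos": [[0,0,0],[0,0,0],[0,0,0],[0,0,0],[0,0,0],[0,0,0.2],[0,0,0.7],[0,0,1.5]], "twist": [[0,0,0],[0,0,0],[0,0,0],[0,0,0],[0,0,0],[0,0,0],[0,0,0],[0,0,0]], "grip": 0.5}}

```text
t: 27.0
position: [0.5668, -0.1802, 0.1032]
tcp_rot: [-3.137, -0.003, 1.7]
force: [0.6, -0.9, 0.5]
opening: 0.064
```

>>> {"method": "jog_arm", "body": {"delta_pos": [[0,0,0.8],[0,0.3,1.4],[-0.1,1.0,1.5],[-0.3,2.1,1.5],[-0.5,3.2,1.5],[-0.65,4.3,1.5],[-0.8,5.4,1.5],[-0.9,6.5,1.5]], "twist": [[0,0,0],[0,0,0],[0,0,0],[0,0,-0.1],[0,0,-0.2],[0,0,-0.3],[0,0,-0.4],[0,0,-0.4]]}}

```text
t: 27.8
position: [0.532, 0.0808, 0.1654]
tcp_rot: [3.14, 0.0, 1.658]
force: [0.8, -0.2, 0.0]
opening: 0.0641
```

>>> {"method": "jog_arm", "body": {"delta_pos": [[-0.2,1.1,0],[-0.4,2.2,0],[-0.6,3.3,0],[-0.75,4.4,0],[-0.87,5.3,0],[-0.93,6.0,0],[-0.93,6.25,0],[-0.93,6.3,0]], "twist": [[0,0,-0.1],[0,0,-0.2],[0,0,-0.3],[0,0,-0.3],[0,0,-0.3],[0,0,-0.3],[0,0,-0.3],[0,0,-0.3]]}}

```text
t: 28.6
position: [0.4952, 0.3319, 0.1649]
tcp_rot: [3.141, 0.0, 1.628]
force: [0.2, -0.2, -1.1]
opening: 0.0644
```

>>> {"method": "jog_arm", "body": {"delta_pos": [[0,0,0],[0,0,-0.4],[0,0,-0.8],[0,0,-1.1],[0,0,-1.2],[0,0,-1.2],[0,0,-1.2],[0,0,-1.2]], "twist": [[0,0,0],[0,0,0],[0,0,0],[0,0,0],[0,0,0],[0,0,0],[0,0,0],[0,0,0]]}}

```text
t: 29.4
position: [0.4958, 0.3314, 0.1174]
tcp_rot: [3.14, -0.001, 1.627]
force: [-0.4, -1.5, -0.4]
opening: 0.0642
```

```bash
python3 look.py
```

```text
29.4 [0.49583201 0.33136332 0.11738966] [ 3.14019525e+00 -6.11665230e-04  1.62658397e+00]
blue 2672 0.07492156721572919 ((494.86175537109375, 333.14398193359375), 20.917551040649414)
pin Y 0.5686 -0.1817 top z 0.07737146468660512 ((568.2816162109375, -181.037353515625), 20.727039337158203)
pin W 0.5777 -0.2511 top z 0.0774768904735404 ((577.61328125, -249.95166015625), 20.969717025756836)
pin R 0.5868 -0.3205 top z 0.07755094242690096 ((586.643310546875, -322.10650634765625), 21.853233337402344)
```

>>> {"method": "jog_arm", "body": {"delta_pos": [[0,0,-0.6],[0,0,-1.2],[0,0,-1.7],[0,0,-1.85],[0,0,-1.88],[0,0,-1.88],[0,0,-1.88],[0,0,-1.88]], "twist": [[0,0,0],[0,0,0],[0,0,0],[0,0,0],[0,0,0],[0,0,0],[0,0,0],[0,0,0]]}}

```text
t: 30.3
position: [0.4961, 0.3316, 0.0427]
tcp_rot: [3.139, -0.001, 1.627]
force: [-0.0, -0.7, 0.3]
opening: 0.0641
```

>>> {"method": "jog_arm", "body": {"delta_pos": [[0,0,0],[0,0,0],[0,0,0],[0,0,0],[0,0,0],[0,0,0],[0,0,0],[0,0,0]], "twist": [[0,0,0],[0,0,0],[0,0,0],[0,0,0],[0,0,0],[0,0,0],[0,0,0],[0,0,0]], "grip": -0.4}}

```text
t: 31.1
position: [0.4958, 0.3313, 0.042]
tcp_rot: [3.14, -0.0, 1.627]
force: [-1.0, -0.1, 5.2]
opening: 0.0406
```

>>> {"method": "jog_arm", "body": {"delta_pos": [[0,0,0.6],[0,0,1.4],[0,0,2.2],[0,-0.2,2.8],[0.1,-0.8,3.0],[0.25,-1.8,3.0],[0.4,-2.9,3.0],[0.55,-4.0,3.0]], "twist": [[0,0,0],[0,0,0],[0,0,0],[0,0,0],[0,0,0.1],[0,0,0.2],[0,0,0.3],[0,0,0.4]]}}

```text
t: 31.9
position: [0.5165, 0.1697, 0.1603]
tcp_rot: [-3.14, 0.0, 1.67]
force: [0.3, 0.1, -0.2]
opening: 0.0403
```

>>> {"method": "jog_arm", "body": {"delta_pos": [[0.2,-1.1,0],[0.4,-2.25,0],[0.6,-3.4,0],[0.75,-4.55,0],[0.9,-5.6,0],[1.0,-6.4,0],[1.04,-6.9,0],[1.05,-7.07,0]], "twist": [[0,0,0.1],[0,0,0.2],[0,0,0.3],[0,0,0.3],[0,0,0.3],[0,0,0.3],[0,0,0.3],[0,0,0.3]]}}

```text
t: 32.7
position: [0.5586, -0.1134, 0.1601]
tcp_rot: [-3.14, -0.001, 1.697]
force: [-0.4, 0.4, -0.3]
opening: 0.0402
```

>>> {"method": "jog_arm", "body": {"delta_pos": [[0,0,0],[0,0,0],[0,0,0],[0,0,0],[0,0,0],[0,0,0],[0,0,0],[0,0,0]], "twist": [[0,0,0],[0,0,0],[0,0,0],[0,0,0],[0,0,0],[0,0,0],[0,0,0],[0,0,0]]}}

```text
t: 33.5
position: [0.5593, -0.1116, 0.1613]
tcp_rot: [3.142, 0.0, 1.7]
force: [0.7, 0.1, -0.8]
opening: 0.0405
```

```bash
python3 - <<'E'
from h import *
snap('wrist','w6'); print(env.get_state()['position'])
E
```

```text
[ 0.55927521 -0.11165015  0.1613076 ]
```

View pics/w6.png

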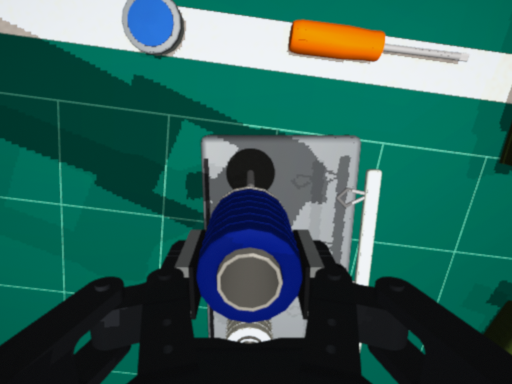

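Blue is held over the leftmost pin (pad 250,170). Place, release, and retreat clear.

>>> {"method": "jog_arm", "body": {"delta_pos": [[0,0,-0.5],[0,0,-1.1],[0,0,-1.7],[0,0,-2.2],[0,0,-2.6],[0,0,-2.8],[0,0,-2.9],[0,0,-2.92]], "twist": [[0,0,0],[0,0,0],[0,0,0],[0,0,0],[0,0,0],[0,0,0],[0,0,0],[0,0,0]]}}

```text
t: 34.35
position: [0.5595, -0.1118, 0.0447]
tcp_rot: [3.141, 0.0, 1.7]
force: [1.5, -0.6, -0.6]
opening: 0.0401
```

>>> {"method": "jog_arm", "body": {"delta_pos": [[0,0,0],[0,0,0],[0,0,0],[0,0,0],[0,0,0],[0,0,0],[0,0,0],[0,0,0]], "twist": [[0,0,0],[0,0,0],[0,0,0],[0,0,0],[0,0,0],[0,0,0],[0,0,0],[0,0,0]]}}

```text
t: 35.15
position: [0.5593, -0.1117, 0.0445]
tcp_rot: [-3.142, 0.0, 1.7]
force: [0.7, 0.2, -0.7]
opening: 0.0403
```

>>> {"method": "jog_arm", "body": {"delta_pos": [[0,0,0],[0,0,0],[0,0,0],[0,0,0],[0,0,0],[0,0,0.2],[0,0,0.7],[0,0,1.5]], "twist": [[0,0,0],[0,0,0],[0,0,0],[0,0,0],[0,0,0],[0,0,0],[0,0,0],[0,0,0]], "grip": 0.5}}

```text
t: 35.95
position: [0.5576, -0.1111, 0.1033]
tcp_rot: [-3.137, -0.002, 1.7]
force: [0.7, -0.1, 0.1]
opening: 0.0639
```

>>> {"method": "jog_arm", "body": {"delta_pos": [[0,0,0.8],[0,0,1.6],[0,0,2.4],[-0.5,0.5,3.0],[-1.2,1.2,3.2],[-1.8,1.8,3.2],[-2.2,2.2,3.2],[-2.4,2.4,3.2]], "twist": [[0,0,0],[0,0,0],[0,0,0],[0,0,0],[0,0,0],[0,0,0],[0,0,0],[0,0,0]]}}

```text
t: 36.75
position: [0.4623, -0.0146, 0.2333]
tcp_rot: [3.14, 0.0, 1.701]
force: [0.5, -0.4, -0.4]
opening: 0.0639
```

>>> {"method": "jog_arm", "body": {"delta_pos": [[0,0,0],[0,0,0],[0,0,0],[0,0,0],[0,0,0],[0,0,0],[0,0,0],[0,0,0]], "twist": [[0,0,0],[0,0,0],[0,0,0],[0,0,0],[0,0,0],[0,0,0],[0,0,0],[0,0,0]]}}

```text
t: 37.55
position: [0.4633, -0.0158, 0.2324]
tcp_rot: [-3.141, -0.0, 1.7]
force: [-0.2, 0.3, 0.1]
opening: 0.0636
```

```bash
python3 look.py; python3 -c "
import cv2
a=cv2.imread('pics/tl.png')
cv2.imwrite('pics/tlc.png',cv2.resize(a[110:230,120:400],(784,336),interpolation=cv2.INTER_CUBIC))"
```

```text
37.55 [ 0.46329596 -0.01575081  0.23243914] [-3.14145604e+00 -4.05698974e-05  1.69983720e+00]
pin Y 0.5686 -0.1817 top z 0.07730469066450149 ((568.398681640625, -181.19415283203125), 20.73507308959961)
pin W 0.5777 -0.2511 top z 0.07755894213206772 ((577.290283203125, -250.06585693359375), 20.854825973510742)
pin R 0.5868 -0.3205 top z 0.0773233189185568 ((586.724365234375, -321.1471252441406), 21.513729095458984)
```

View pics/tlc.png

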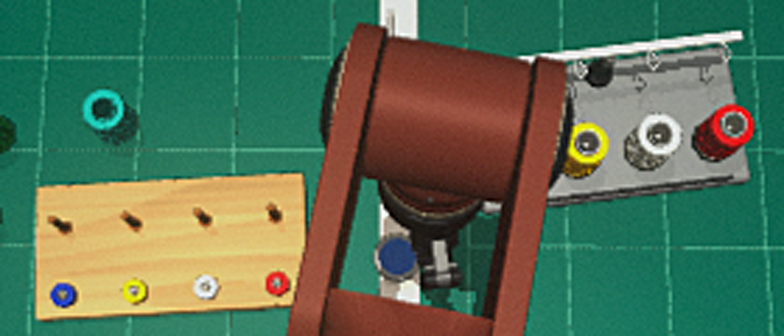

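The bobbins are untouched and yellow, white and red are on their pins. The arm hides blue from above, so I check it from the side camera.

```bash
python3 - <<'E'
from h import *
im,d,c=snap('side','s1'); W=world(d,c)
for n,(x,y) in zip('BYWR',[[0.5595, -0.1123], [0.5686, -0.1817], [0.5777, -0.2511], [0.5868, -0.3205]]):
  k=(abs(W[...,2]-.08)<.005)&(np.hypot(W[...,0]-x,W[...,1]-y)<.03); q=W[k]
  if k.sum()>20: print(n,x,y,'z',q[:,2].mean(),cv2.minEnclosingCircle((q[:,:2]*1000).astype(np.float32)))
cv2.imwrite('pics/s1c.png',cv2.resize(im[60:220,180:360,::-1],(675,600),interpolation=cv2.INTER_CUBIC))
E
```

```text
B 0.5595 -0.1123 z 0.07745915322149095 ((557.43798828125, -105.5884780883789), 20.669082641601562)
Y 0.5686 -0.1817 z 0.07720374627230982 ((567.1325073242188, -176.16212463378906), 20.897558212280273)
W 0.5777 -0.2511 z 0.07711744041687527 ((576.95703125, -234.13128662109375), 18.129663467407227)
```

View pics/s1c.png

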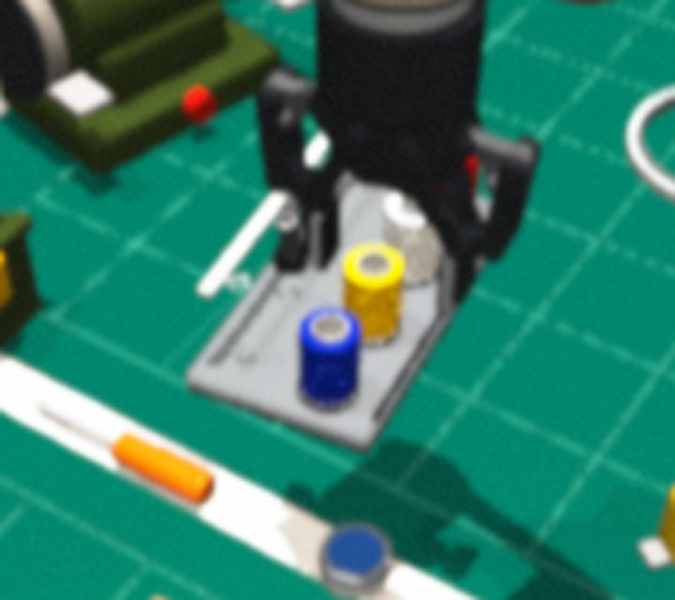

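```bash
python3 -c "
from plant import env
print(env.sign_off(), env.get_state()['t'])"
```

```text
the job is handed in; nothing more can be done
the job is handed in; nothing more can be done
```

All four spools are on the stand pins in rack order, left to right blue, yellow, white, red. They are released and upright, and I handed the job in at about 38 s of the 102 s.

- **Yellow, white and red:** the last top view put them within about 1 mm of their measured pins. Their tops read z ≈ 0.0775 m, about 2.5 mm above what the same camera read on the rack, which fits the pad being 2 mm higher.
- **Blue:** the arm hid it from the top camera, so I checked it only from the side. It stands upright with its top at the same height as the others.
- **Disagreement:** the side camera read blue and yellow each 5–7 mm to the left of their pins. The top camera had yellow within 1 mm, so I took this as that camera's offset, and blue's position rests on that.
- **Bobbins and forces:** the bobbins look unmoved in the last top view; I did not re-measure them. The force readings at the end of each move never exceeded about 7 N. The arm ended clear of everything.

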